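# Set the can lane with its eccentric knob and run a can through it

## Task

Set the width of the can lane for the slim drinks can: turn the knob of the eccentric until the gap between the two guides is about 6 mm wider than the can. Then check it: stand the can upright on the bare end of the lane's board in front of the mouth, slide it along the board between the guides (do not lower it in from above) until it is at the end stop, and leave it standing there with the gap as set.

Things in the scene. Friction and masses are not known exactly. Their poses are not given: they have to be found in the camera images.
- can_lane: Fixed wooden board 200x154x6 mm with low aluminium guides, tops at z 28 mm. Origin under it on the worktop; x along the lane to the end stop, z up. Board x -125..75, y -72..82 mm; bare up to the flared mouth at x -60; guides parallel from x -35. Fixed guide's inner face y = -55 mm, moving guide's y = -55 + gap. Stop's face x = 55 mm: a can touching it has its axis at x = 28.
- cam_knob (a joint): Angle of the eccentric, rad: 0 when the knob's bar is parallel to the lane, growing counter-clockwise from above; limits -1.0, 1.0. Its off-centre steel disc sets the moving guide: gap = 54 mm + 16 mm x angle. Starts between -0.9 and -0.4, too narrow for the can. Stiff (0.15 N m), stays where it is left.
- knob_grip (a point): Grip point on the black bar knob, on its upright pivot, 56 mm above the worktop, at x 10, y 35 mm of the lane's frame. Bar 46 mm long (along this point's x, which turns with the joint), 12 mm wide, from 32 to 68 mm above the worktop. Apart from the bar nothing within 60 mm of the pivot is higher than 30 mm.
- drinks_can: Slim drinks can standing upright left of the lane, 53 mm diameter, 134 mm high, about 0.25 kg; the tallest of a row of three about 100 mm apart (the others: a tin 57 mm wide, 72 mm high, and a jar 50 mm wide, 90 mm high). Origin: centre of its underside, z up. A wall cabinet hangs over the back of the worktop from 0.59 m ahead of the robot, 0.45 m up: carry in front of it.

How it is judged (in metres and radians):
On the way, in this order (a step that is already met when the one before it is completed fails the run):
1. the gap is 1.5 to 12 mm wider than the can, set with the can still off the board (value of joint cam_knob between 0.03 and 0.7 rad and horizontal distance between drinks_can and can_lane above 0.15 m), for 0.2 s.
2. the can stands upright on the bare end of the board, before the mouth, with the gap as set (x of drinks_can in the frame of can_lane between -0.14 and -0.05 m and y of drinks_can in the frame of can_lane between -0.08 and 0.05 m and z of drinks_can in the frame of can_lane below 0.016 m and angle between drinks_can's own z axis and vertical below 0.2 rad and value of joint cam_knob between 0.03 and 0.7 rad), for 0.1 s.
At the end, for the whole second after the job is handed in: The gap between the guides is 1.5 to 12 mm wider than the can (knob angle 0.03 to 0.7 rad), and the can stands upright (within 6 degrees) and at rest on the board between the guides, within 15 mm of touching the end stop, let go (value of joint cam_knob between 0.03 and 0.7 rad and x of drinks_can in the frame of can_lane between 0.014 and 0.036 m and y of drinks_can in the frame of can_lane between -0.035 and -0.01 m and z of drinks_can in the frame of can_lane below 0.012 m and angle between drinks_can's own z axis and vertical below 0.1 rad and linear speed of drinks_can below 0.02 m/s).
It fails at once if the can is lowered into the lane, or lifted in it, over the guides (its foot 20 to 45 mm above the board between the mouth and the stop) (x of drinks_can in the frame of can_lane between -0.03 and 0.06 m and y of drinks_can in the frame of can_lane between -0.06 and 0.02 m and z of drinks_can in the frame of can_lane between 0.026 and 0.051 m).
It also fails if it takes over 59 s, if anything falls off the work surface, if the arm or the gripper's body presses on something with over 40 N, if the wrist force passes 120 N, or if a joint passes its speed limit or range.

## Robot

A 6-joint arm with a two-finger parallel gripper is mounted at the origin on a cart in front of the work surface, level with it; the furniture and walls round the work are solid. World frame = base frame: x ahead of the robot, y to its left, z up, the work surface at z = 0. Lengths are in mm, angles in rad, forces in N, time in s.
With the tool pointing down it reaches from about 275 to 1000 mm from the base axis. Payload 8.4 kg.
Tool frame: the origin (TCP) lies midway between the tips of the shut fingers; the grasp point (between the pads) lies 19 mm behind it (r.grip_point_offset is the distance from the TCP to the grasp point, in mm); z points along the fingers, y is the line along which they close (so a half turn about z gives the same grasp; the last joint's range is limited). The gripper opens to 85 mm and grips with 20 to 120 N. Pads are 22 mm wide; open, the fingers measure 114 mm over their backs; the gripper's body (76 mm by 85 mm) begins 54 mm behind the grasp point. The pads swing forward as they close: fully open they stand 13 mm farther back than shut.
Start: joints at [1.105, 0.353, 1.633, -0, 1.155, -0.002], TCP at [279.593, 558.977, 231.281] pointing down, gripper open.
Joint ranges: [-2.63, 2.63], [-0.92, 2.1], [0.06, 2.66], [-1.3, 4.44], [0, 2.69], [-3.02, 3.02]. Speed limits (rad/s): [2.22, 2.22, 2.79, 3.14, 3.14, 3.14].

## Interface

Orientations are given as [roll, pitch, yaw] about the fixed x, y, z axes, in that order (R = Rz(yaw) Ry(pitch) Rx(roll)).
In Python, from rig import r gives the robot as it stands. The module is installed in compiled form; this text tells all that it offers.
- The arm moves only by the shell command python3 -m creep 'ROWS' [FORCE]. ROWS is text: rows parted by semicolons, each of 7 numbers parted by spaces: the turn, a rotation vector about the tool's x, y, z in degrees, then the shift along the tool's x, y, z in m, then the closure in counts, from 0 (fully open) to 255 (shut). A call has 1 to 8 rows; each row is the pose to reach, as a shift and turn from the pose commanded when the call began, along the tool's axes at that moment; what a row does not reach only later rows make up. A row lasts 1/8 s, in which the tool goes at most 62.5 mm and 10.7 degrees, less where a joint would pass 70% of its speed; a pose out of reach is approached as far as the arm can. A call with a gripper value outside its range is refused whole. The fingers move at their own pace and stop on an object; FORCE is the grip in N (left out, the last holds). Time passes only in rows, so rows that repeat a pose let the fingers close. It gives the time, the measured TCP pose, the force, the opening and the grip force at its end, in the units of the state.
- r.sense(): the state, without advancing time (a new reading comes with each control period).
- r.grab_frame(name): name is "scene" or "top"; returns a dict with "img" (384x512x3 uint8, red, green, blue), "range_z" (384x512 float32, mm along the optical axis (not along the pixel's ray), 0 where there is no reading), "K" (3x3 intrinsics, pixels), "world_from_camera" (4x4, takes a point from camera to world coordinates). Camera axes: x right, y up, looking along -z (the intrinsics and any distortion apply to the point x, -y, -z); pixel columns grow to the right and rows downward; lengths in mm; the calibration is good to about 2 mm. A picture is of the moment at which its call begins.
- r.sign_off(): hands the job in; it is judged then, once.
The state is a dict: "clock": time; "qpos": joint angles; "qvel": joint speeds; "joint_efforts": joint torques, N m; "eef_pos": TCP position; "tcp_rot": TCP orientation; "contact_force": force on the tool from outside, world axes, zero at the start; "wrist_torque": the same for the moment, N m; "opening": opening from 0.0 (shut) to 1.0 (fully open); "grasp_force": force on a finger pad.
Only numpy, scipy, OpenCV 4.12 (cv2) and the standard library are available. Lean on these libraries where they do the work, as an engineer would, in place of code of your own. Each camera call takes 0.05 s, during which the arm holds its last target. There are 200 camera calls.

## Working session

There is one attempt and no reset: what is moved stays moved. The work goes in short steps, Python scripts to look and compute and a shell command to move; the robot and the scene stay as the last step left them, time stands still between calls to the robot, and variables do not carry over. Pictures are saved under pics/ and viewed, at most 11 in all, crops included, and the job is handed in when it is done.

```bash
mkdir -p pics; cat > h.py <<'E'
import numpy as np, cv2
from rig import r
def grab(n,fn):
    f=r.grab_frame(n); cv2.imwrite('pics/'+fn,f['img'][:,:,::-1]); np.savez('pics/'+fn[:-4]+'.npz',**f); return f
def pts(f):
    K=f['K'];z=f['range_z'];v,u=np.mgrid[0:384,0:512]
    c=np.stack([(u-K[0,2])/K[0,0]*z,-(v-K[1,2])/K[1,1]*z,-z,np.ones_like(z)],-1)
    return (c@f['world_from_camera'].T)[...,:3]
def load(fn): return dict(np.load('pics/'+fn))
E
python3 - <<'E'
from h import *
np.set_printoptions(precision=3,suppress=True)
a=grab('scene','s1.png');b=grab('top','t1.png')
cv2.imwrite('pics/t1b.png',cv2.resize(b['img'][:,:,::-1],(768,576),interpolation=cv2.INTER_CUBIC))
for f in(a,b): print(f['K'],f['world_from_camera'])
print(r.sense())
E
```

```text
[[375.011   0.    253.115]
 [  0.    375.011 196.782]
 [  0.      0.      1.   ]] [[   0.619    0.457   -0.639 -164.003]
 [  -0.785    0.342   -0.516 -452.639]
 [  -0.017    0.821    0.571  610.762]
 [   0.       0.       0.       1.   ]]
[[434.945   0.    261.954]
 [  0.    434.945 190.562]
 [  0.      0.      1.   ]] [[  -0.022    0.995   -0.093  328.967]
 [  -1.      -0.023   -0.011   24.132]
 [  -0.013    0.093    0.996 1263.983]
 [   0.       0.       0.       1.   ]]
{'clock': 0.1, 'qpos': array([ 1.105,  0.354,  1.634, -0.   ,  1.155, -0.002]), 'qvel': array([-0.   , -0.003, -0.004, -0.001,  0.   ,  0.001]), 'joint_efforts': array([ -0.001, -60.636, -34.282,  -0.   ,   0.004,   0.   ]), 'eef_pos': array([279.406, 558.612, 230.664]), 'tcp_rot': array([-3.14 ,  0.   ,  2.678]), 'contact_force': array([-0.202, -0.637,  0.638]), 'wrist_torque': array([ 0.005,  0.029, -0.007]), 'grasp_force': 0.0, 'opening': 1.0017975478478893}
```

View pics/s1.png

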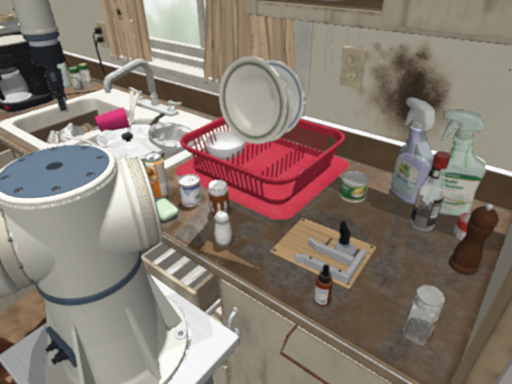

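View pics/t1b.png

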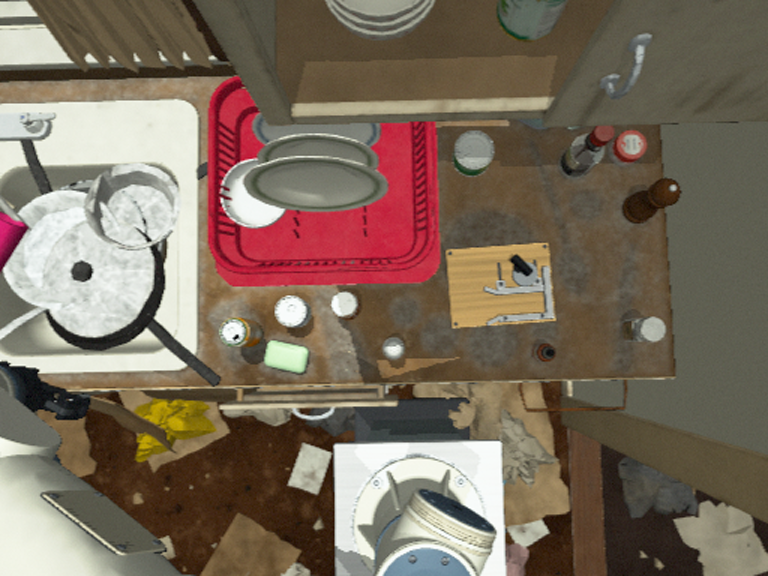

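The top view (t1b, 1.5x) shows the lane board with corners near (447,247), (549,243), (553,321) and (452,328), and the knob bar at (521,265). The slim can is at (238,332), with the tin at (292,310) and the jar at (343,305). The lane's x axis points to image right, roughly world -y.

```bash
python3 - <<'E'
from h import *
np.set_printoptions(precision=1,suppress=True)
b=load('t1.png');P=pts(b);im=b['img']
for n,(u,v) in dict(TL=(449,250),TR=(547,246),BR=(551,319),BL=(454,325),knob=(521,265),can=(236,327),tin=(292,308),jar=(344,300),shaker=(394,345),drop=(545,350)).items():
    print(n,P[int(v/1.5),int(u/1.5)])
# knob: dark points z 50..80 near
def reg(m): return P[m]
x,y,z=P[...,0],P[...,1],P[...,2]
k=reg((z>50)&(z<80)&(abs(x-P[177,347,0])<50)&(abs(y-P[177,347,1])<50))
print('knobpts',len(k),k.mean(0)); c=k[:,:2]-k[:,:2].mean(0); w,V=np.linalg.eigh(c.T@c/len(k)); print(w**.5,V[:,1],cv2.minAreaRect(k[:,:2].astype(np.float32)))
def top(u,v,h,rad=45):
    p=P[int(v/1.5),int(u/1.5)]
    q=reg((abs(z-h)<12)&(np.hypot(x-p[0],y-p[1])<rad)); print(h,len(q),cv2.minEnclosingCircle(q[:,:2].astype(np.float32)),np.median(q[:,2]))
top(236,327,134);top(292,308,72);top(344,300,90)
# board mask
hsv=cv2.cvtColor(im,cv2.COLOR_RGB2HSV)
m=((z>1)&(z<12)&(hsv[...,1]>80)&(hsv[...,2]>140)&(x>350)&(x<620)&(y<-50)&(y>-400))
m=cv2.morphologyEx(m.astype(np.uint8),cv2.MORPH_OPEN,np.ones((3,3)))>0
q=P[m]; print('board',m.sum(),q.min(0),q.max(0)); R=cv2.minAreaRect(q[:,:2].astype(np.float32));print(R,cv2.boxPoints(R))
u0=185;cr=im[150:230,285:385][:,:,::-1];cv2.imwrite('pics/c1.png',cv2.resize(cr,(750,600),interpolation=cv2.INTER_CUBIC))
E
```

```text
Traceback (most recent call last):
  File "h.py", line 9, in load
    def load(fn): return dict(np.load('pics/'+fn))
                              ~~~~~~~^^^^^^^^^^^^
ValueError: This file contains pickled (object) data. If you trust the file you can load it unsafely using the `allow_pickle=` keyword argument or `pickle.load()`.
```

```bash
sed -i "s#np.load('pics/'+fn)#np.load('pics/'+fn[:-4]+'.npz')#" h.py; python3 - <<'E'
from h import *
np.set_printoptions(precision=1,suppress=True)
b=load('t1.png');P=pts(b);im=b['img']
for n,(u,v) in dict(TL=(449,250),TR=(547,246),BR=(551,319),BL=(454,325),knob=(521,265),can=(236,327),tin=(292,308),jar=(344,300),shaker=(394,345),drop=(545,350)).items():
    print(n,P[int(v/1.5),int(u/1.5)])
x,y,z=P[...,0],P[...,1],P[...,2]
def reg(m): return P[m]
k=reg((z>50)&(z<80)&(abs(x-P[177,347,0])<50)&(abs(y-P[177,347,1])<50))
print('knobpts',len(k),k.mean(0)); c=k[:,:2]-k[:,:2].mean(0); w,V=np.linalg.eigh(c.T@c/len(k)); print(w**.5,V[:,1],cv2.minAreaRect(k[:,:2].astype(np.float32)))
def top(u,v,h,rad=45):
    p=P[int(v/1.5),int(u/1.5)]
    q=reg((abs(z-h)<12)&(np.hypot(x-p[0],y-p[1])<rad)); print(h,len(q),cv2.minEnclosingCircle(q[:,:2].astype(np.float32)),np.median(q[:,2]))
top(236,327,134);top(292,308,72);top(344,300,90)
hsv=cv2.cvtColor(im,cv2.COLOR_RGB2HSV)
m=((z>1)&(z<12)&(hsv[...,1]>80)&(hsv[...,2]>140)&(x>350)&(x<620)&(y<-50)&(y>-400))
m=cv2.morphologyEx(m.astype(np.uint8),cv2.MORPH_OPEN,np.ones((3,3)))>0
q=P[m]; print('board',m.sum(),q.min(0),q.max(0)); R=cv2.minAreaRect(q[:,:2].astype(np.float32));print(R,cv2.boxPoints(R))
cr=im[150:230,285:385][:,:,::-1];cv2.imwrite('pics/c1.png',cv2.resize(cr,(750,600),interpolation=cv2.INTER_CUBIC))
E
```

```text
TL [515.3 -71.1   9.6]
TR [ 517.3 -260.9    4.8]
BR [ 377.1 -262.    11.2]
BL [369.9 -75.3  10.6]
knob [ 475.8 -198.7   66.1]
can [369.4 313.1 127.8]
tin [405.2 226.4  65. ]
jar [414.7 126.7  94.2]
shaker [332.1  39.6  87.1]
drop [ 318.  -234.9   71.1]
knobpts 86 [ 475.4 -199.6   65. ]
[ 3.8 13.5] [-0.7 -0.7] ((476.22247314453125, -200.3406982421875), (44.81631851196289, 12.960410118103027), 45.80598449707031)
134 269 ((361.97760009765625, 318.5267639160156), 25.149681091308594) 129.22516667010723
72 340 ((400.0951843261719, 228.4732666015625), 28.604049682617188) 68.40275239148707
90 233 ((408.69927978515625, 128.8166046142578), 23.433061599731445) 89.1865494223373
board 2267 [ 366.  -262.7    1. ] [524.3 -67.3  12. ]
((444.5539245605469, -166.5335235595703), (152.97738647460938, 197.1436309814453), 2.9068427085876465) [[ 363.2  -72. ]
 [ 373.2 -268.9]
 [ 525.9 -261.1]
 [ 515.9  -64.2]]
```

View pics/c1.png

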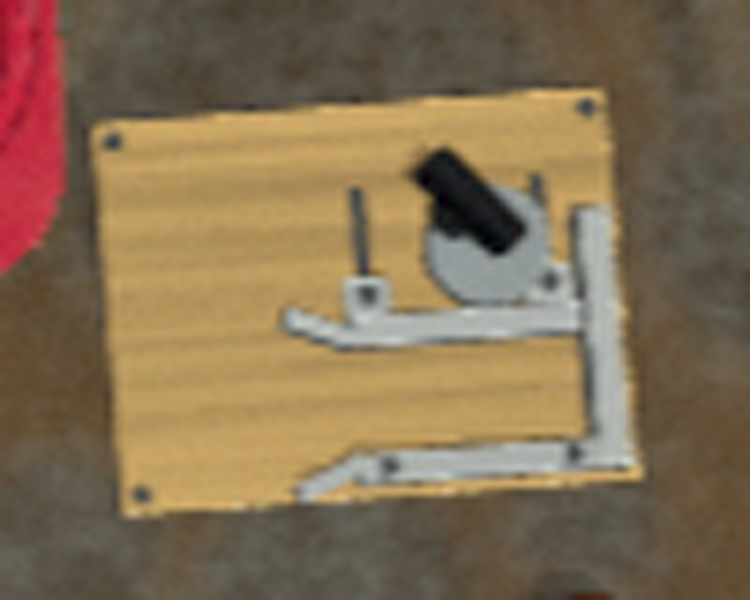

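Board fit and knob agree: the lane origin is about (441,-192) with its x axis at yaw -87.1°, which predicts the pivot at (476.3,-199.9), and I measured (476.2,-200.3). The bar is at about 45.4°, so the knob angle is about -0.84 rad. It needs roughly +66° to reach 0.31. Next I check the travel corridor and work out the move.

```bash
cat >> h.py <<'E'
from scipy.spatial.transform import Rotation as Ro
def delta(p,yaw):
    s=r.sense();R=Ro.from_euler('xyz',s['tcp_rot']);T=Ro.from_euler('xyz',[180,0,yaw],degrees=True)
    print('turn',np.round((R.inv()*T).as_rotvec(degrees=True),2),'shift m',np.round(R.inv().apply(np.array(p)-s['eef_pos'])/1000,4))
E
python3 - <<'E'
from h import *
P=pts(load('t1.png'));z=P[...,2];x=P[...,0];y=P[...,1]
for y0 in range(-350,500,50):
    for h in (130,):
        m=(y>=y0)&(y<y0+50)&(z>h)&(x>250)&(x<900); print(y0,P[m][:,0].min() if m.any() else None, z[m].max() if m.any() else None)
delta([360,170,240],100);delta([476.3,-200,180],45.4)
E
```

```text
-350 597.2513337002445 714.0459570090081
-300 597.346756788105 762.6671872495933
-250 593.7164047830333 764.5976304455244
-200 567.2749806582837 767.4514219258822
-150 613.1881636150579 582.6385384066214
-100 613.2128918777901 489.218121537132
-50 613.1925584561511 582.7619992787094
0 328.9668449796087 1263.9831874984964
50 570.8628086909628 583.6437976109864
100 568.4678736253873 539.0514266775124
150 569.2192658893172 757.7684335542268
200 570.5947497916324 738.406108358858
250 358.577710967184 312.105446952751
300 340.86901175552794 353.3586695671247
350 250.01982142871807 685.1972667014882
400 266.9080220900754 649.3467241797913
450 250.02354783134837 570.3608647029857
turn [-6.000e-02  3.000e-02  5.343e+01] shift m [-0.2459 -0.3115 -0.009 ]
turn [-5.0000e-02  6.0000e-02  1.0803e+02] shift m [-0.5154 -0.5904  0.0514]
```

```bash
python3 -m creep '0 0 10 -0.04 -0.045 0 0; 0 0 20 -0.08 -0.09 0 0; 0 0 30 -0.12 -0.135 0.005 0; 0 0 40 -0.16 -0.18 0.01 0; 0 0 50 -0.2 -0.225 0.015 0; 0 0 60 -0.24 -0.27 0.02 0; 0 0 70 -0.28 -0.315 0.025 0; 0 0 80 -0.32 -0.36 0.03 0'; python3 -c "
from h import *
delta([476.3,-200,150],45.4)"
```

```text
clock: 1.1
eef_pos: [404.9, 92.0, 201.2]
tcp_rot: [3.141, -0.0, 1.276]
contact_force: [0.0, 0.7, 0.9]
opening: 0.999
grasp_force: 0.0
turn [ 2.000e-02 -2.000e-02  2.771e+01] shift m [-0.2587  0.1531  0.0512]
```

```bash
python3 -m creep '0 0 6 -0.052 0.031 0.01 0; 0 0 12 -0.104 0.061 0.02 0; 0 0 18 -0.156 0.092 0.03 0; 0 0 24 -0.208 0.122 0.04 0; 0 0 27.7 -0.2587 0.1531 0.051 0; 0 0 27.7 -0.2587 0.1531 0.051 0; 0 0 27.7 -0.2587 0.1531 0.051 0'; python3 -c "
from h import *
delta([476.3,-200,38],45.4)
b=grab('top','t2.png');a=grab('scene','s2.png')
cv2.imwrite('pics/s2c.png',cv2.resize(a['img'][160:300,250:410,::-1],(680,595),interpolation=cv2.INTER_CUBIC))"
```

```text
clock: 1.98
eef_pos: [477.0, -197.4, 149.8]
tcp_rot: [-3.14, 0.0, 0.798]
contact_force: [-0.5, 0.6, 0.1]
opening: 0.997
grasp_force: 0.0
turn [-0.09  0.02  0.3 ] shift m [-0.0023  0.0015  0.1118]
```

View pics/s2c.png

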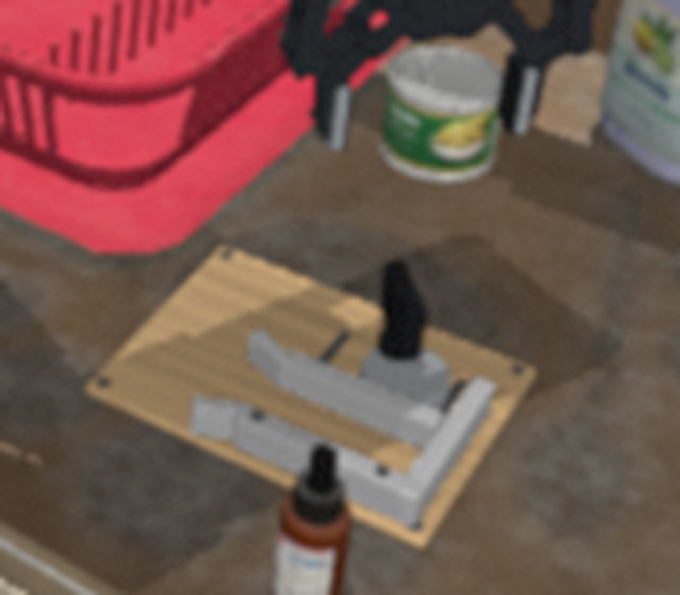

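The crop shows the open fingers at (335,130) and (522,110), on either side of the bar at (403,310) along its narrow direction. I go down and grip.

```bash
python3 -m creep '0 0 0.3 -0.001 0.001 0.03 0; 0 0 0.3 -0.001 0.001 0.075 0; 0 0 0.3 -0.001 0.001 0.111 0; 0 0 0.3 -0.001 0.001 0.111 0; 0 0 0.3 -0.001 0.001 0.111 0' 60; python3 -c "
from h import *
delta([476.3,-200,38],45.4)"; python3 -m creep '0 0 0 0 0 0 120; 0 0 0 0 0 0 200; 0 0 0 0 0 0 255; 0 0 0 0 0 0 255; 0 0 0 0 0 0 255; 0 0 0 0 0 0 255; 0 0 0 0 0 0 255' 60; python3 -c "
from h import *
print(r.sense()['wrist_torque'])
delta([476.3,-200,38],45.4)"
```

```text
clock: 2.7
eef_pos: [478.5, -198.8, 40.6]
tcp_rot: [3.14, -0.0, 0.794]
contact_force: [-1.0, 0.4, -0.3]
opening: 0.999
grasp_force: 0.0
turn [ 0.06 -0.03  0.1 ] shift m [-0.0024 -0.0007  0.0026]
clock: 3.58
eef_pos: [479.1, -200.4, 39.9]
tcp_rot: [3.138, -0.0, 0.793]
contact_force: [2.3, -4.1, 1.9]
opening: 0.127
grasp_force: 62.9
[-0.61899143 -0.03474504  0.16619761]
turn [ 0.18 -0.03  0.05] shift m [-0.0017 -0.0022  0.0019]
```

```bash
python3 -m creep '0 0 -4 0 0.001 0 255; 0 0 -9 0 0.001 0 255; 0 0 -14 0 0.001 0 255; 0 0 -20 0 0.001 0 255; 0 0 -26 0 0.001 0 255; 0 0 -33 0 0.001 0 255; 0 0 -33 0 0.001 0 255'; python3 -c "
from h import *
print(r.sense()['wrist_torque'])
delta([476.3,-200,38],45.4+66)"
```

```text
clock: 4.45
eef_pos: [478.4, -200.1, 39.8]
tcp_rot: [3.142, 0.0, 1.371]
contact_force: [-2.3, -0.4, 7.5]
opening: 0.127
grasp_force: 63.9
[0.07040907 0.55942397 0.17805786]
turn [-0.000e+00  1.000e-02 -3.287e+01] shift m [-0.0003 -0.0021  0.0018]
```

```bash
python3 -m creep '0 0 -5 0 0 0 255; 0 0 -11 0 0 0 255; 0 0 -17 0 0 0 255; 0 0 -23 0 0 0 255; 0 0 -28 0 0 0 255; 0 0 -32.5 0 0 0 255; 0 0 -32.5 0 0 0 255; 0 0 -32.5 0 0 0 255' && python3 -m creep '0 0 0 0 0 0 180; 0 0 0 0 0 0 100; 0 0 0 0 0 0 0; 0 0 0 0 0 0 0; 0 0 0 0 0 0 0; 0 0 0 0 0 -0.05 0; 0 0 0 0 0 -0.11 0; 0 0 0 0 0 -0.16 0'; python3 -c "
from h import *
delta([362,318.5,210],180+47)
delta([362,318.5,210],140)"
```

```text
clock: 5.45
eef_pos: [477.8, -200.2, 39.8]
tcp_rot: [-3.14, -0.0, 1.937]
contact_force: [-5.1, -1.6, 10.9]
opening: 0.129
grasp_force: 64.3
clock: 6.45
eef_pos: [478.5, -199.9, 201.4]
tcp_rot: [3.141, 0.001, 1.936]
contact_force: [0.4, 0.1, -0.5]
opening: 0.999
grasp_force: 0.0
turn [-1.0000e-02  6.0000e-02 -1.1607e+02] shift m [ 0.5258  0.0763 -0.0088]
turn [  0.03   0.04 -29.07] shift m [ 0.5258  0.0763 -0.0088]
```

```bash
python3 -m creep '0 0 0 0.05 0.007 -0.005 0; 0 0 0 0.11 0.016 -0.005 0; 0 0 0 0.17 0.025 -0.005 0; 0 0 0 0.23 0.033 -0.005 0; 0 0 0 0.29 0.042 -0.005 0; 0 0 0 0.35 0.051 -0.005 0; 0 0 0 0.41 0.06 -0.005 0; 0 0 0 0.46 0.067 -0.005 0'; python3 - <<'E'
from h import *
np.set_printoptions(precision=2,suppress=True)
b=grab('top','t3.png');P=pts(b);x,y,z=P[...,0],P[...,1],P[...,2];im=b['img']
k=P[(z>50)&(z<80)&(abs(x-476)<50)&(abs(y+200)<50)]
c=k[:,:2]-k[:,:2].mean(0); w,V=np.linalg.eigh(c.T@c/len(k)); d=V[:,1]; a=np.degrees(np.arctan2(d[1],d[0]));print(len(k),k.mean(0),a,cv2.minAreaRect(k[:,:2].astype(np.float32)),'angle rad',np.radians((a+87.1+90)%180-90))
cv2.imwrite('pics/c3.png',cv2.resize(im[150:230,285:385][:,:,::-1],(750,600),interpolation=cv2.INTER_CUBIC))
q=P[(abs(z-134)<12)&(np.hypot(x-362,y-318)<45)];print(len(q),cv2.minEnclosingCircle(q[:,:2].astype(np.float32)))
delta([362,318.5,160],113);delta([362,318.5,71],113)
E
```

```text
clock: 7.45
eef_pos: [375.9, 255.9, 204.5]
tcp_rot: [3.141, -0.0, 1.937]
contact_force: [0.8, -0.7, 0.2]
opening: 1.004
grasp_force: 0.0
78 [ 475.49 -199.38   65.7 ] 110.69932041127153 ((476.4308776855469, -200.89413452148438), (11.660341262817383, 46.574398040771484), 20.48601722717285) angle rad 0.31065674579411956
0 ((0.0, 0.0), 0.0)
turn [ 0.11 -0.18 -2.01] shift m [0.06 0.01 0.04]
turn [ 0.11 -0.18 -2.01] shift m [0.06 0.01 0.13]
```

View pics/c3.png

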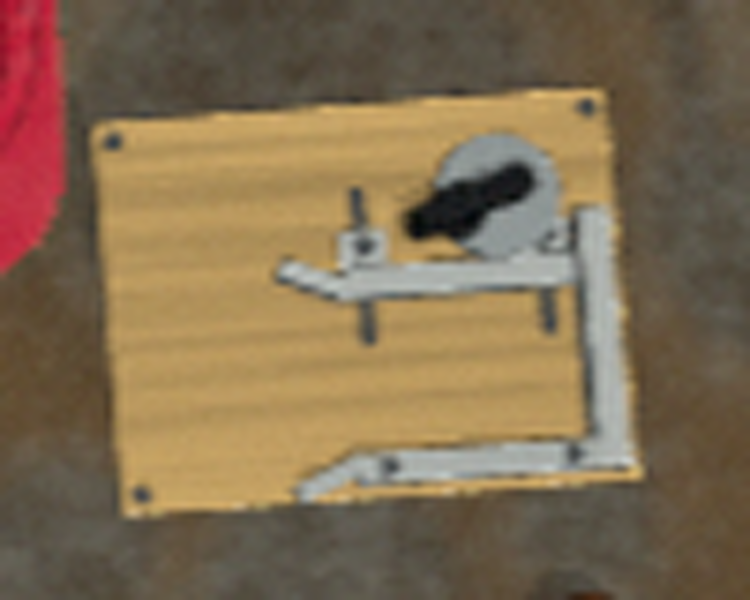

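The crop shows the bar now running from (405,225) to (535,180), and the moving guide has moved outward. The knob angle measures 0.31 rad, a gap of about 59 mm. Next is the can.

```bash
python3 -m creep '0 0 -2 0.03 0.005 0 0; 0 0 -2 0.06 0.01 0 0; 0 0 -2 0.06 0.01 0.01 0; 0 0 -2 0.06 0.01 0.04 0; 0 0 -2 0.06 0.01 0.04 0; 0 0 -2 0.06 0.01 0.04 0'; python3 - <<'E'
from h import *
a=grab('scene','s4.png')
cv2.imwrite('pics/s4c.png',cv2.resize(a['img'][90:250,110:270,::-1],(600,600),interpolation=cv2.INTER_CUBIC))
delta([363,318.5,76],113)
E
```

```text
clock: 8.25
eef_pos: [364.9, 312.9, 164.7]
tcp_rot: [-3.141, 0.0, 1.97]
contact_force: [-0.1, -0.3, -0.1]
opening: 0.996
grasp_force: 0.0
turn [ 0.05 -0.01 -0.1 ] shift m [0.0057 0.     0.0891]
```

View pics/s4c.png

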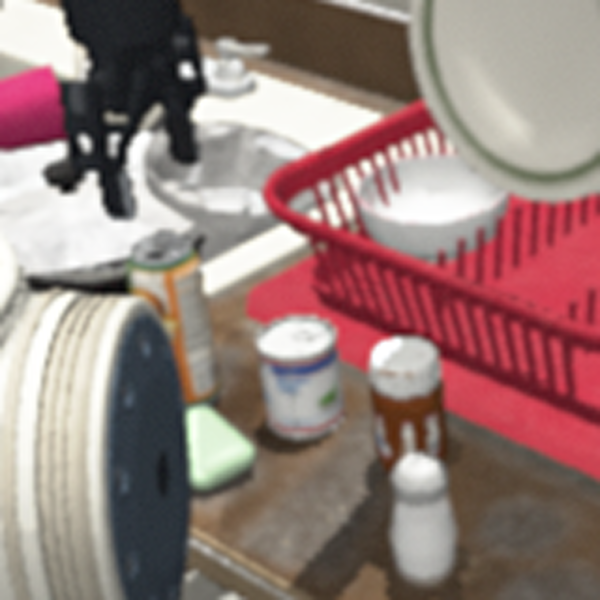

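The can top is at (167,248) in the crop, with fingertips at (118,205) and (185,155) above and on either side of it. I cross-check the can position with the scene camera's depth before going down.

```bash
python3 - <<'E'
from h import *
for f in ('s1.png','s4.png'):
    P=pts(load(f));x,y,z=P[...,0],P[...,1],P[...,2]
    q=P[(z>122)&(z<142)&(np.hypot(x-363,y-318)<40)]
    print(len(q),cv2.minEnclosingCircle(q[:,:2].astype(np.float32)),q.mean(0))
E
```

```text
172 ((362.23931884765625, 318.1561584472656), 24.814559936523438) [361.14052665 314.97799991 129.2852639 ]
171 ((362.70672607421875, 315.232177734375), 25.62055015563965) [361.12659113 314.70189685 129.35433757]
```

```bash
python3 -m creep '0 0 0 0.004 0 0.03 0; 0 0 0 0.004 0 0.06 0; 0 0 0 0.004 0 0.089 0; 0 0 0 0.004 0 0.089 0; 0 0 0 0.004 0 0.089 60; 0 0 0 0.004 0 0.089 100; 0 0 0 0.004 0 0.089 140; 0 0 0 0.004 0 0.089 140' 40;  python3 -m creep '0 0 0 0 0 0 180; 0 0 0 0 0 0 180; 0 0 0 0 0 0 180'
```

```text
clock: 9.3
eef_pos: [364.0, 317.8, 76.9]
tcp_rot: [3.139, -0.001, 1.971]
contact_force: [0.4, -0.0, 8.5]
opening: 0.598
grasp_force: 40.5
clock: 9.68
eef_pos: [364.0, 317.8, 76.9]
tcp_rot: [3.139, -0.001, 1.971]
contact_force: [-0.7, -0.5, 7.2]
opening: 0.601
grasp_force: 40.5
```

```bash
python3 -m creep '0 0 0 0 0 -0.03 180; 0 0 0 0 0 -0.07 180; 0 0 0 0 0 -0.115 180; 0 0 0 0 0 -0.115 180'; python3 -c "
from h import *
delta([411.7,-98.4,190],92.9)"
```

```text
clock: 10.18
eef_pos: [364.9, 318.6, 194.2]
tcp_rot: [3.134, -0.002, 1.971]
contact_force: [-0.8, -0.8, -2.5]
opening: 0.599
grasp_force: 43.0
turn [ 0.39 -0.2  20.03] shift m [-0.4023 -0.1193  0.0024]
```

```bash
python3 -m creep '0 0 0 -0.03 -0.009 0 180; 0 0 2 -0.08 -0.024 0 180; 0 0 5 -0.135 -0.04 0 180; 0 0 9 -0.19 -0.056 0 180; 0 0 13 -0.245 -0.073 0 180; 0 0 17 -0.3 -0.089 0 180; 0 0 20 -0.355 -0.105 0 180; 0 0 20 -0.402 -0.119 0 180'; python3 -m creep '0 0 0 0 0 0 180; 0 0 0 0 0 0.04 180; 0 0 0 0 0 0.08 180; 0 0 0 0 0 0.08 180; 0 0 0 0 0 0.08 180'; python3 - <<'E'
from h import *
a=grab('scene','s5.png');b=grab('top','t5.png')
cv2.imwrite('pics/s5c.png',cv2.resize(a['img'][160:300,230:390,::-1],(680,595),interpolation=cv2.INTER_CUBIC))
delta([411.7,-98.4,84],92.9)
E
```

```text
clock: 11.18
eef_pos: [409.5, -101.6, 189.9]
tcp_rot: [-3.141, -0.0, 1.62]
contact_force: [0.8, 0.0, -3.0]
opening: 0.598
grasp_force: 42.9
clock: 11.8
eef_pos: [410.4, -99.2, 111.1]
tcp_rot: [3.141, 0.0, 1.623]
contact_force: [-0.0, -0.2, -1.9]
opening: 0.597
grasp_force: 43.3
turn [0.13 0.04 0.05] shift m [0.0012 0.0006 0.0277]
```

View pics/s5c.png

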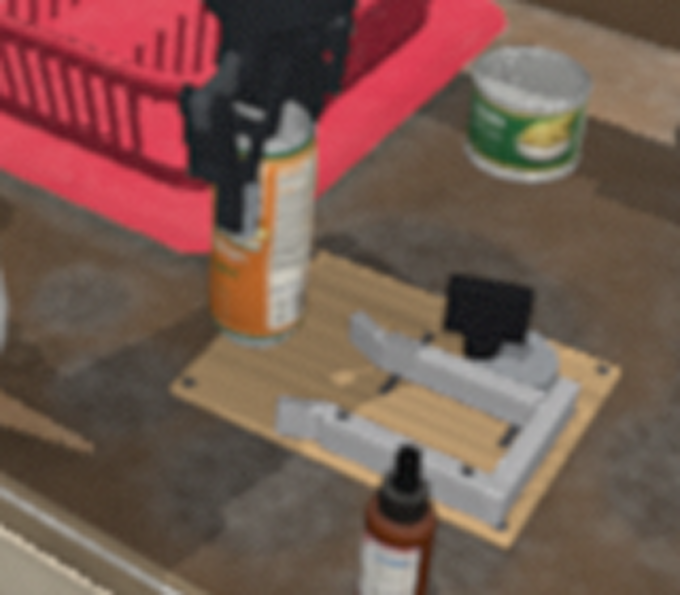

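The can hangs upright with its foot at (258,330), in front of the mouth between (370,320) and (290,410). I lower it onto the bare end.

```bash
python3 -m creep '0 0 0 0.0012 0.0006 0.012 180; 0 0 0 0.0012 0.0006 0.024 180; 0 0 0 0.0012 0.0006 0.0275 180; 0 0 0 0.0012 0.0006 0.0285 180; 0 0 0 0.0012 0.0006 0.0285 180'; python3 - <<'E'
from h import *
a=grab('scene','s6.png')
delta([417.8,-219.3,84],92.9)
# can axis & guides from scene cloud
P=pts(a);x,y,z=P[...,0],P[...,1],P[...,2]
q=P[(z>20)&(z<60)&(np.hypot(x-411,y+98)<40)]
from scipy.optimize import least_squares
s=least_squares(lambda c:np.hypot(q[:,0]-c[0],q[:,1]-c[1])-26.5,[411,-98],loss='soft_l1');print('can',s.x,len(q))
R=Ro.from_euler('z',-87.1,degrees=True)
for f in('s6.png','t5.png','t3.png'):
    P=pts(load(f));L=R.inv().apply((P.reshape(-1,3)-[440.9,-191.7,0]))
    for lo,hi in((-80,-30),(-20,30)):
        g=L[(L[:,0]>-25)&(L[:,0]<45)&(L[:,2]>24)&(L[:,2]<32)&(L[:,1]>lo)&(L[:,1]<hi)]
        if len(g): print(f,len(g),np.percentile(g[:,1],[2,10,50,90,98]).round(1))
E
```

```text
clock: 12.52
eef_pos: [410.5, -98.4, 82.7]
tcp_rot: [-3.141, -0.0, 1.622]
contact_force: [-6.8, 1.8, 25.1]
opening: 0.598
grasp_force: 45.5
turn [-0.04 -0.    0.04] shift m [-0.1211  0.0011 -0.0013]
can [410.79932674 -95.83274167] 325
s6.png 133 [-66.1 -65.  -60.8 -54.9 -53.6]
s6.png 149 [ 4.7  5.7 11.5 26.7 29.3]
t5.png 12 [-65.8 -65.6 -64.6 -61.5 -61.4]
t3.png 90 [-66.3 -65.4 -60.5 -56.3 -55.4]
t3.png 96 [ 4.2  5.6 10.5 16.1 27.2]
```

```bash
python3 -m creep '0 0 0 0 0 -0.0007 180; 0 0 0 -0.008 0 -0.0007 180; 0 0 0 -0.016 0 -0.0007 180; 0 0 0 -0.024 0 -0.0007 180; 0 0 0 -0.032 0 -0.0007 180; 0 0 0 -0.04 0 -0.0007 180; 0 0 0 -0.048 0 -0.0007 180;  0 0 0 -0.056 0 -0.0007 180'; python3 -m creep '0 0 0 -0.008 0 0 180; 0 0 0 -0.016 0 0 180; 0 0 0 -0.024 0 0 180;0 0 0 -0.024 0 0 180'
```

```text
clock: 13.58
eef_pos: [413.7, -154.1, 82.7]
tcp_rot: [3.141, -0.001, 1.621]
contact_force: [0.5, 4.4, 7.9]
opening: 0.596
grasp_force: 40.5
clock: 14.08
eef_pos: [415.1, -178.7, 82.7]
tcp_rot: [3.141, 0.0, 1.621]
contact_force: [-0.2, 0.2, 6.2]
opening: 0.597
grasp_force: 40.6
```

```bash
python3 -m creep '0 0 0 -0.008 0 0 180; 0 0 0 -0.016 0 0 180; 0 0 0 -0.024 0 0 180;0 0 0 -0.031 0 0 180; 0 0 0 -0.036 0 0 180; 0 0 0 -0.036 0 0 180'; python3 - <<'E'
from h import *
a=grab('scene','s7.png')
P=pts(a);x,y,z=P[...,0],P[...,1],P[...,2]
q=P[(z>35)&(z<70)&(np.hypot(x-417,y+215)<32)]
from scipy.optimize import least_squares
s=least_squares(lambda c:np.hypot(q[:,0]-c[0],q[:,1]-c[1])-26.5,[417,-215],loss='soft_l1');print('can',s.x,len(q))
print('lane',Ro.from_euler('z',87.1,degrees=True).apply([s.x[0]-440.9,s.x[1]+191.7,0]))
cv2.imwrite('pics/s7c.png',cv2.resize(a['img'][160:300,230:390,::-1],(680,595),interpolation=cv2.INTER_CUBIC))
E
```

```text
clock: 14.82
eef_pos: [416.8, -214.3, 82.6]
tcp_rot: [3.141, -0.0, 1.621]
contact_force: [-0.7, 1.8, 6.0]
opening: 0.597
grasp_force: 40.6
can [ 418.16321304 -197.35301818] 190
lane [  4.49545778 -22.99367207   0.        ]
```

View pics/s7c.png

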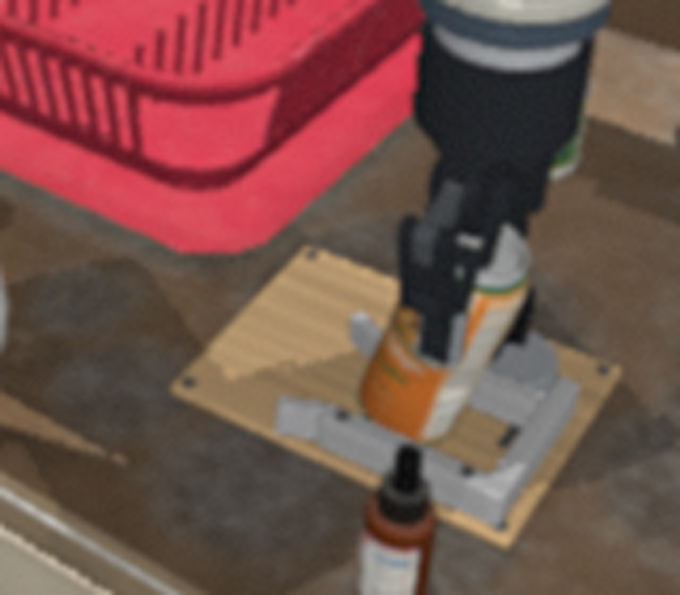

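The can has tilted about 20° in the pads because its foot lagged from friction: foot at (400,415), top at (500,250). I move back under the grip so the foot rights itself, and fit the tilt numerically.

```bash
cat >> h.py <<'E'
from scipy.optimize import least_squares
def canfit(fn,x0,zmin=10):
    P=pts(load(fn)).reshape(-1,3);L=Ro.from_euler('z',87.1,degrees=True).apply(P-[440.9,-191.7,0])
    q=L[(L[:,2]>zmin)&(L[:,2]<135)&(abs(L[:,0]-x0)<55)&(L[:,1]<-1)&(L[:,1]>-54)]
    def f(p):
        d=np.array([np.tan(p[2]),np.tan(p[3]),1]);d/=np.linalg.norm(d);v=q-[p[0],p[1],6]
        return np.linalg.norm(v-np.outer(v@d,d),axis=1)-26.5
    s=least_squares(f,[x0,-25.5,0,0],loss='soft_l1',f_scale=1.5);print('can foot lane',s.x[:2].round(1),'tilt x,y deg',np.degrees(s.x[2:]).round(1),len(q),'resid',np.median(abs(s.fun)).round(2))
E
python3 -c "
from h import *
canfit('s7.png',0,32)"
python3 -m creep '0 0 0 0.005 0 0 180; 0 0 0 0.01 0 0 180; 0 0 0 0.015 0 0 180;0 0 0 0.02 0 0 180; 0 0 0 0.02 0 0 180'; python3 - <<'E'
from h import *
grab('scene','s8.png'); canfit('s8.png',0,32)
E
```

```text
can foot lane [ -6.  -23.3] tilt x,y deg [12.1 -1. ] 708 resid 1.26
clock: 15.5
eef_pos: [415.9, -193.9, 82.7]
tcp_rot: [3.141, 0.0, 1.622]
contact_force: [0.3, -1.5, 6.1]
opening: 0.599
grasp_force: 41.0
can foot lane [-25.4 -22.7] tilt x,y deg [11.4 -1.5] 690 resid 1.3
```

The tilt of about 11–12° is held by the grip. I right the can by tilting the tool itself about its y axis, then seat it gently.

```bash
python3 -m creep '0 -3 0 0 0 -0.001 180; 0 -6 0 0 0 -0.001 180; 0 -9 0 0 0 -0.001 180; 0 -11.5 0 0 0 -0.001 180; 0 -11.5 0 0 0 -0.001 180'; python3 - <<'E'
from h import *
a=grab('scene','s9.png'); canfit('s9.png',-8,32)
cv2.imwrite('pics/s9c.png',cv2.resize(a['img'][160:300,230:390,::-1],(680,595),interpolation=cv2.INTER_CUBIC))
E
```

```text
clock: 16.18
eef_pos: [414.5, -193.0, 82.8]
tcp_rot: [-3.139, 0.2, 1.624]
contact_force: [0.0, -0.2, -2.1]
opening: 0.598
grasp_force: 41.9
can foot lane [-12.5 -25.2] tilt x,y deg [ 1.9 -0.1] 718 resid 1.04
```

View pics/s9c.png

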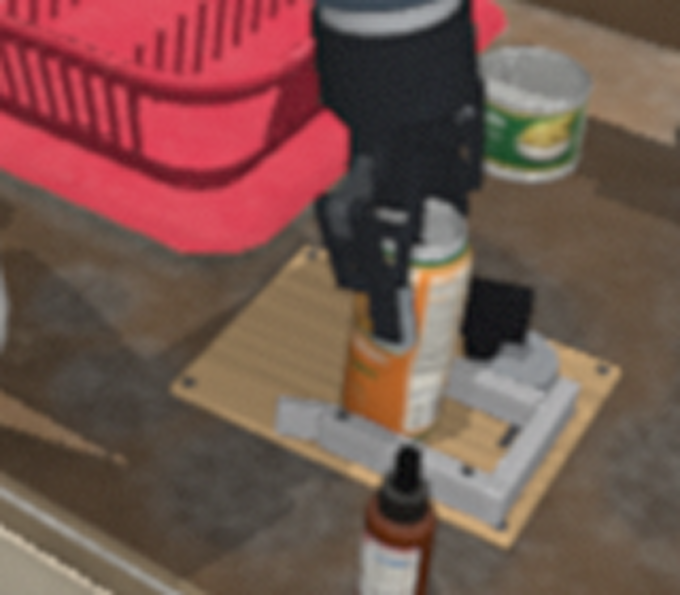

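Now nearly upright: foot at (395,420), leaning about 2°. I seat it on the board and release.

```bash
python3 -m creep '0 0 0 0.0004 0 0.002 180; 0 -1.5 0 0.0007 0 0.0035 180; 0 -1.5 0 0.0007 0 0.0035 180'; python3 -m creep '0 0 0 0.0002 0 0.001 180; 0 0 0 0.0002 0 0.001 180' 
```

```text
clock: 16.6
eef_pos: [416.3, -194.9, 81.8]
tcp_rot: [3.14, 0.228, 1.621]
contact_force: [-6.9, 4.1, 30.5]
opening: 0.594
grasp_force: 41.6
clock: 16.85
eef_pos: [416.7, -195.4, 81.5]
tcp_rot: [3.14, 0.229, 1.621]
contact_force: [-8.7, 5.7, 42.3]
opening: 0.595
grasp_force: 43.0
```

```bash
python3 -m creep '0 0 0 -0.0003 0 -0.0015 180; 0 0 0 -0.0003 0 -0.0015 110; 0 0 0 -0.0003 0 -0.0015 70; 0 0 0 -0.0003 0 -0.0015 30; 0 0 0 -0.0003 0 -0.0015 0; 0 0 0 -0.0003 0 -0.0015 0'; python3 -m creep '0 0 0 -0.004 0 -0.02 0; 0 0 0 -0.01 0 -0.05 0; 0 0 0 -0.018 0 -0.09 0; 0 0 0 -0.026 0 -0.13 0; 0 0 0 -0.026 0 -0.13 0'; python3 - <<'E'
from h import *
grab('scene','s10.png'); canfit('s10.png',-8,32)
b=grab('top','t10.png');P=pts(b);x,y,z=P[...,0],P[...,1],P[...,2]
k=P[(z>50)&(z<72)&(abs(x-478)<30)&(abs(y+200)<30)&(b['img'].max(-1)<90)]
if len(k)>20:
    c=k[:,:2]-k[:,:2].mean(0); w,V=np.linalg.eigh(c.T@c); d=V[:,1]; a=np.degrees(np.arctan2(d[1],d[0]));print('knob',len(k),np.radians((a+87.1+90)%180-90))
delta([413.5,-135,205],92.9)
E
```

```text
clock: 17.6
eef_pos: [415.4, -194.2, 80.3]
tcp_rot: [-3.141, 0.227, 1.622]
contact_force: [0.4, -0.6, 0.2]
opening: 0.998
grasp_force: 0.0
clock: 18.23
eef_pos: [417.2, -190.7, 215.8]
tcp_rot: [3.136, 0.229, 1.621]
contact_force: [-0.4, 0.1, 0.4]
opening: 1.0
grasp_force: 0.0
can foot lane [-12.8 -24.1] tilt x,y deg [0.4 0.1] 1013 resid 0.91
turn [ 0.03 13.    0.02] shift m [ 0.0556  0.0012 -0.0048]
```

The can stands upright in the lane at x ≈ -13, untilted. To avoid tilting it again, I'll push it the last 40 mm from behind with the shut fingers held low. The tool leans back 30° so the gripper body clears the can.

```bash
cat >> h.py <<'E'
def delta2(p,rpy):
    s=r.sense();R=Ro.from_euler('xyz',s['tcp_rot']);T=Ro.from_euler('xyz',rpy,degrees=True)
    print('turn',np.round((R.inv()*T).as_rotvec(degrees=True),2),'shift m',np.round(R.inv().apply(np.array(p)-s['eef_pos'])/1000,4))
E
python3 -c "
from h import *
delta2([412.5,-105,205],[180,30,92.9])"
```

```text
turn [  0.03 -17.     0.02] shift m [ 0.0848  0.0017 -0.0116]
```

```bash
python3 -m creep '0 -4 0 0.03 0.001 -0.005 0; 0 -9 0 0.06 0.0017 -0.01 100; 0 -14 0 0.085 0.0017 -0.0116 200; 0 -17 0 0.085 0.0017 -0.0116 255; 0 -17 0 0.085 0.0017 -0.0116 255; 0 -17 0 0.085 0.0017 -0.0116 255'; python3 -c "
from h import *
delta2([412.5,-108,43],[180,30,92.9])"
```

```text
clock: 19.08
eef_pos: [412.2, -105.1, 204.4]
tcp_rot: [-3.14, 0.523, 1.623]
contact_force: [0.1, -0.1, 0.1]
opening: -0.001
grasp_force: 0.0
turn [-0.07 -0.06  0.06] shift m [0.078  0.0004 0.1414]
```

```bash
python3 -m creep '0 0 0 0.025 0 0.045 255; 0 0 0 0.05 0 0.09 255; 0 0 0 0.07 0 0.125 255; 0 0 0 0.078 0 0.141 255; 0 0 0 0.078 0 0.141 255'; python3 -c "
from h import *
delta2([413.5+0.0507*37,-108-37,43],[180,30,92.9]);delta2([413.5+0.0507*77,-108-77,43],[180,30,92.9])"
```

```text
clock: 19.7
eef_pos: [411.8, -108.8, 43.1]
tcp_rot: [-3.138, 0.523, 1.622]
contact_force: [0.7, -0.8, -0.1]
opening: -0.001
grasp_force: 0.0
turn [-0.18 -0.02  0.02] shift m [-0.0315  0.0018  0.0182]
turn [-0.18 -0.02  0.02] shift m [-0.0662  0.0019  0.0382]
```

```bash
python3 -m creep '0 0 0 -0.009 0.001 0.0052 255; 0 0 0 -0.018 0.0018 0.0104 255; 0 0 0 -0.026 0.0018 0.015 255; 0 0 0 -0.033 0.0018 0.019 255; 0 0 0 -0.04 0.0018 0.0231 255; 0 0 0 -0.046 0.0018 0.0265 255; 0 0 0 -0.052 0.0018 0.03 255; 0 0 0 -0.052 0.0018 0.03 255';  python3 - <<'E'
from h import *
a=grab('scene','s11.png'); canfit('s11.png',5,32)
cv2.imwrite('pics/s11c.png',cv2.resize(a['img'][160:300,230:390,::-1],(680,595),interpolation=cv2.INTER_CUBIC))
E
```

```text
clock: 20.7
eef_pos: [417.4, -168.2, 44.0]
tcp_rot: [-3.141, 0.524, 1.621]
contact_force: [0.4, -0.4, 0.2]
opening: -0.0
grasp_force: 0.0
can foot lane [  4.  -26.2] tilt x,y deg [0.5 0.2] 1391 resid 2.8
```

View pics/s11c.png

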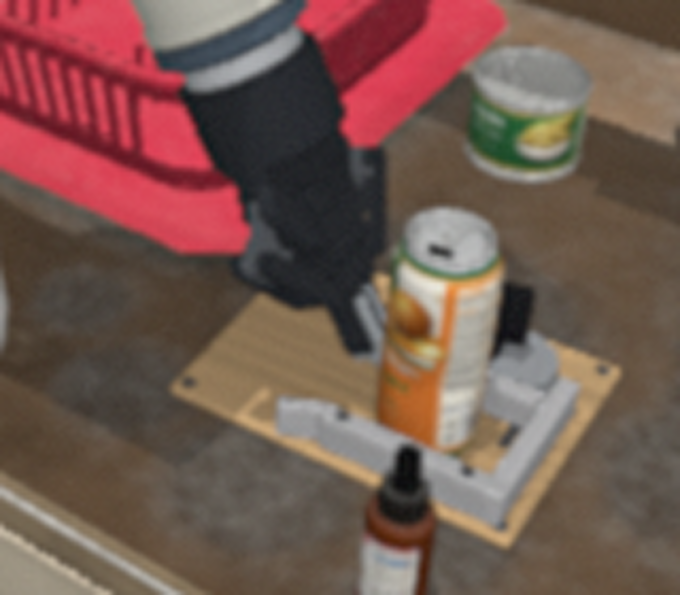

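The fingers at (370,335) push the can, which stays upright with its foot at (430,435). There are about 15–24 mm left to the stop.

```bash
python3 -m creep '0 0 0 -0.004 0 0.0025 255; 0 0 0 -0.008 0 0.0048 255; 0 0 0 -0.0115 0 0.0068 255; 0 0 0 -0.013 0 0.0075 255; 0 0 0 -0.013 0 0.0075 255';  python3 - <<'E'
from h import *
a=grab('scene','s12.png'); 
P=pts(a);L=Ro.from_euler('z',87.1,degrees=True).apply(P.reshape(-1,3)-[440.9,-191.7,0])
q=L[(L[:,2]>120)&(L[:,2]<145)&(abs(L[:,0]-20)<45)&(abs(L[:,1]+25)<35)];print('top',len(q),cv2.minEnclosingCircle(q[:,:2].astype(np.float32)))
E
```

```text
clock: 21.38
eef_pos: [418.3, -182.9, 44.0]
tcp_rot: [-3.142, 0.524, 1.622]
contact_force: [0.3, 0.4, -0.6]
opening: -0.0
grasp_force: 0.3
top 456 ((23.205533981323242, -28.980836868286133), 26.801071166992188)
```

```bash
python3 -m creep '0 0 0 -0.001 0 0.0006 255; 0 0 0 -0.002 0 0.0012 255; 0 0 0 -0.003 0 0.0018 255; 0 0 0 -0.003 0 0.0018 255'; python3 -m creep '0 0 0 0.01 0 -0.006 255; 0 0 0 0.03 0 -0.018 255; 0 0 0 0.06 0 -0.036 255; 0 0 0 0.06 0 -0.08 255; 0 0 0 0.06 0 -0.12 255; 0 0 0 0.06 0 -0.12 255';  python3 - <<'E'
from h import *
np.set_printoptions(precision=2,suppress=True)
a=grab('scene','s13.png');canfit('s13.png',25,32)
P=pts(a);L=Ro.from_euler('z',87.1,degrees=True).apply(P.reshape(-1,3)-[440.9,-191.7,0])
q=L[(L[:,2]>120)&(L[:,2]<145)&(abs(L[:,0]-20)<45)&(abs(L[:,1]+25)<35)];print('top',len(q),cv2.minEnclosingCircle(q[:,:2].astype(np.float32)))
b=grab('top','t13.png');P=pts(b);x,y,z=P[...,0],P[...,1],P[...,2]
k=P[(z>50)&(z<80)&(abs(x-476)<28)&(abs(y+200)<28)&(b['img'].max(-1)<90)]
c=k[:,:2]-k[:,:2].mean(0); w,V=np.linalg.eigh(c.T@c); d=V[:,1]; t=np.degrees(np.arctan2(d[1],d[0]));print('knob',len(k),np.radians((t+87.1+90)%180-90))
cv2.imwrite('pics/f.png',np.hstack([cv2.resize(f['img'][s][:,:,::-1],(400,400),interpolation=cv2.INTER_CUBIC) for f,s in((a,np.s_[160:300,250:390]),(b,np.s_[140:240,285:385]))]))
E
```

```text
clock: 21.92
eef_pos: [418.6, -186.3, 44.0]
tcp_rot: [-3.142, 0.524, 1.622]
contact_force: [0.1, 1.3, -0.0]
opening: 0.002
grasp_force: 0.5
clock: 22.68
eef_pos: [414.4, -72.5, 119.7]
tcp_rot: [3.136, 0.523, 1.621]
contact_force: [-0.1, 0.8, -0.3]
opening: 0.0
grasp_force: 0.0
can foot lane [ 25.3 -25.4] tilt x,y deg [ 0.4 -0.1] 1045 resid 0.96
top 460 ((27.03832244873047, -28.60733985900879), 26.522722244262695)
knob 76 0.3158384283114039
```

View pics/f.png

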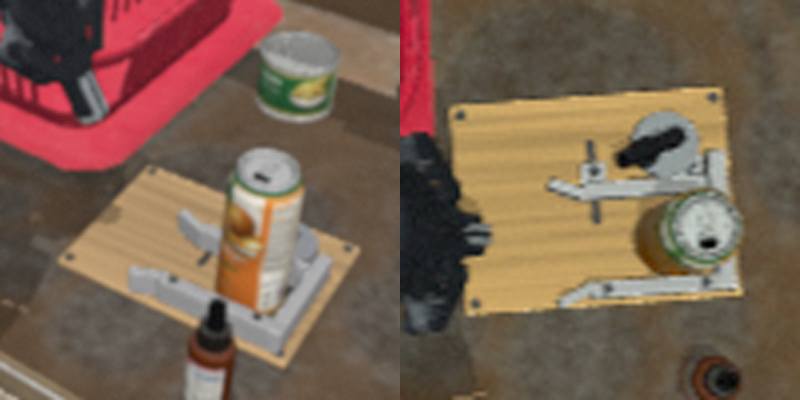

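The final picture shows the can upright between the guides at the stop (left panel about (260,230), right panel about (700,230)). The knob is at 0.316 rad and the gripper is clear, so I hand it in.

```bash
python3 -c "
from rig import r
print(r.sign_off())"
```

```text
the job is handed in; nothing more can be done
None
```

I've handed in the job with the knob at about 0.316 rad (gap about 59 mm) and the can upright, let go and within about 3 mm of the end stop; it tipped about 12–20° in the gripper while sliding in, so I righted it on the board (lifted a few mm at most) and pushed it the last 40 mm with shut fingers, and sign-off returned no verdict.

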